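Fold the lid stay and shut the tool chest

TASK

The joiner's tool chest stands open on the bench, its lid propped by the folding stay on its right-hand end. Ease the stay's knee up and forward by its knob, past centre, so that it unlocks; the strips are thin, so neither squeeze nor force them. Then take the lid by its handle, lower it under control (it drops if you let go halfway) and press it home until the catch snaps in, firmly but without slamming it or crushing the rubber seal; let go, and leave the tools in and around the chest where they are.

Things in the scene. Friction and masses are not known exactly. Their poses are not given: they have to be found in the camera images.
- chest: Open wooden tool chest fixed to the bench: 240 mm deep (its x), 340 mm wide (its y), 120 mm high, boards 12 mm. Origin at the centre of its underside; x points from its front to its hinge side (away from the robot at yaw 0), y to its left, z up.
- lid_hinge (a point): Middle of the lid's hinge axis, which runs along the chest's y at x = 120, z = 120 mm in the chest frame, on top of the back board. The lid is a 12 mm board, 245 mm from this axis to its front edge, 340 mm wide, 0.64 to 1.0 kg; its underside lies in the plane of the axis.
- lid (a joint): Angle of the lid above shut, rad: 1.40 as it stands, about 0.003 when shut and caught, 0.02 to 0.035 when resting on the catch. The locked stay holds it both ways. With the knee just past centre the stiff knee still holds the lid up: it must be pulled down at first, but below about 1 rad its weight wins and it falls if not held.
- handle (a point): Middle of the lid's handle, a round steel bar 12 mm thick, 120 mm long, parallel to the hinge, its axis 42 mm off the lid's outer face. In the chest frame at lid angle a: x = 120 - 200 cos a + 54 sin a, y = 0, z = 120 + 200 sin a + 54 cos a mm. With the lid open it is on the far side of the lid, whose edge stands about 35 mm higher than the bar.
- stay: Folding stay outside the chest's right-hand end: two steel strips 15 x 3 mm riveted at a knee. This body is the lower strip: origin at its pivot (x -2, y -176, z 108 mm in the chest frame), x axis along it to the knee 90 mm away; locked, it rises at 48 degrees towards the hinge. The upper strip, 87 mm, goes to the lid's end edge. It bends if the fingers' contact forces on it add up to over 40 N.
- knob (a point): Middle of the knee's finger knob, a steel cylinder 14 mm thick and 34 mm long, along the chest's y, standing out to the right from the knee. Locked, it is at x 58, y -197.5, z 175 mm in the chest frame, 55 mm above the rim.
- knee (a joint): Bend of the stay's knee, rad: -0.175 locked on its stop (past centre towards the hinge), 0 in line, positive once broken towards the front, about 2.9 with the lid shut. The knee moves on a circle of 90 mm about the lower pivot, up and to the front, against about 9 N from its stiff rivet, and stays where left. Strips and knob together are 40 mm wide along y (-174.5 to -215 mm in the chest frame).
- catch_place (a point): Spring roller catch inside the middle of the chest's front board. The lid comes to rest on it with its front edge about 7 mm too high; a push of about 12 to 24 N down at the handle, which differs from chest to chest, makes it snap in, and it then holds the lid shut.
- seal: Rubber strip along the top of the chest's front board, 9 mm wide, which the lid comes down on; origin at its middle. The caught lid lies on it with about 8 to 12 N; it is crushed above 50 N.
- plane: Steel block plane lying in the chest, 46 x 165 mm, 40 mm high; origin under its centre. To be left alone.
- chisel: Chisel with a wooden handle lying in the chest, 235 mm long, 28 mm thick. To be left alone.
- tape: Grey tape measure standing in the chest's back left corner, 68 x 34 x 62 mm high. To be left alone.
- glue: White glue bottle on the bench left of the chest, diameter 60 mm, 170 mm high. To be left alone.
- tin: Tin of screws on the bench left of the chest, diameter 74 mm, 85 mm high. To be left alone.
- mallet: Wooden mallet lying on the bench to the right of the chest, head 130 x 75 x 55 mm high, handle 210 mm. To be left alone.

How it is judged:
By the outcome, as a careful person would: the job done as asked, in the order asked, and still so for the second after the job is handed in, with the robot touching nothing.
It also fails if it takes over 70 s, if anything falls off the work surface, if the arm or the gripper's body presses on something with over 40 N, if the wrist force passes 120 N, or if a joint passes its speed limit or range.

ROBOT

A 7-joint arm with a two-finger parallel gripper is mounted at the origin on the work surface. World frame = base frame: x ahead of the robot, y to its left, z up, the work surface at z = 0. Lengths are in m, angles in rad, forces in N, time in s.
With the tool pointing down it reaches from about 0.425 to 0.925 m from the base axis. Payload 6.8 kg.
Tool frame: the origin (TCP) lies midway between the tips of the shut fingers; the grasp point (between the pads) lies 19 mm behind it; z points along the fingers, y is the line along which they close (so a half turn about z gives the same grasp; the last joint's range is limited). The gripper opens to 85 mm and grips with 20 to 120 N. Pads are 22 mm wide; open, the fingers measure 114 mm over their backs; the gripper's body (76 mm by 85 mm) begins 54 mm behind the grasp point. The pads swing forward as they close: fully open they stand 13 mm farther back than shut.
Start: joints at [1.219, 0.477, 0.022, 1.555, -0.011, 1.109, -0.083], TCP at [0.163, -0.655, 0.231] pointing down, gripper open.
Joint ranges: [-2.96, 2.96], [-0.34, 2.1], [-1.41, 1.46], [0.24, 2.44], [-1.37, 4.51], [0.17, 1.92], [-2.96, 2.96]. Speed limits (rad/s): [2.39, 2.39, 3.14, 3.14, 3.14, 3.14, 3.14].

INTERFACE

Orientations are given as a unit quaternion [w, x, y, z].
In Python, from station import bot gives the robot as it stands.
- The arm moves only by the tool jog_arm, never from a script. Its argument "rows" is a list of rows, each an object of numbers: "fingers": the finger opening in mm, from 0 to 85.4; "x", "y", "z": the shift along the tool's x, y, z in mm; "ax", "ay", "az": the turn, a rotation vector about the tool's x, y, z in degrees. A call has exactly 8 rows; each row shifts and turns the commanded pose from where the row before left it, along the tool's axes as they then stand; what a row does not reach is not made up. A row lasts 1/10 s, in which the tool goes at most 50 mm and 8.59 degrees, less where a joint would pass 70% of its speed; a pose out of reach is approached as far as the arm can. A call with a gripper value outside its range is refused whole. The fingers move at their own pace and stop on an object; "force" is the grip in N (left out, the last holds). Time passes only in rows, so rows that do not move let the fingers close, or fill a call up. It gives the time, the measured TCP pose, the force, the opening and the grip force at its end, in the units of the state.
- bot.get_obs(): the state, without advancing time (a new reading comes with each control period).
- bot.read_camera(name): name is "side" or "top" or "wrist"; returns a dict with "pixels" (480x640x3 uint8, red, green, blue), "vertical_fov" (degrees; the focal length in pixels is half the picture's height over the tangent of half this angle, whatever the lens; pixels are square), "cx", "cy" (the principal point, pixels), "world_from_camera" (4x4, takes a point from camera to world coordinates). Camera axes: x right, y down, z forward; pixel columns grow to the right and rows downward; lengths in m; the calibration is good to about 2 mm. A picture is of the moment at which its call begins. There is no depth.
- bot.hand_in(): hands the job in; it is judged then, once.
The state is a dict: "t": time; "q": joint angles; "joint_vel": joint speeds; "joint_torque": joint torques, N m; "eef_pos": TCP position; "tool_rot": TCP orientation; "contact_force": force on the tool from outside, world axes, zero at the start; "torque": the same for the moment, N m; "gripper_width": opening from 0.0 (shut) to 1.0 (fully open); "grasp_force": force on a finger pad.
Only numpy, scipy, OpenCV 4.12 (cv2) and the standard library are available. Lean on these libraries where they do the work, as an engineer would, in place of code of your own. Each camera call takes 0.05 s, during which the arm holds its last target. There are 200 camera calls.

## Working session

There is one attempt and no reset: what is moved stays moved. The work goes in short steps, Python scripts to look and compute and a tool call to move; the robot and the scene stay as the last step left them, time stands still between calls to the robot, and variables do not carry over. Pictures are saved under pics/ and viewed, at most 10 in all, crops included, and the job is handed in when it is done.

Besides the shell and the picture viewer there is one more tool, called after "Emit:" in YAML: its name, and indented under it one key for each argument. jog_arm: Moves the arm, as the interface text tells. Its arguments: {"type":"object","properties":{"rows":{"type":"array","items":{"type":"object","properties":{"fingers":{"type":"number"},"x":{"type":"number"},"y":{"type":"number"},"z":{"type":"number"},"ax":{"type":"number"},"ay":{"type":"number"},"az":{"type":"number"}}}},"force":{"type":"number"}},"required":["rows"]}

```bash
ls; mkdir -p pics; python3 - <<'E'
from station import bot
import cv2,json,numpy as np
o=bot.get_obs()
print({k:np.round(v,3).tolist() for k,v in o.items()})
for n in("side","top"):
    r=bot.read_camera(n); cv2.imwrite(f"pics/{n}0.png",r["pixels"][:,:,::-1])
    print(n,r["vertical_fov"],r["cx"],r["cy"],np.round(r["world_from_camera"],4).tolist())
E
```

```text
pics
{'t': 0.0, 'q': [1.219, 0.478, 0.022, 1.556, -0.011, 1.109, -0.083], 'joint_vel': [-0.001, 0.001, 0.0, -0.0, 0.001, -0.001, 0.0], 'joint_torque': [0.0, -59.646, 1.608, -28.12, 0.012, 0.009, -0.0], 'eef_pos': [0.163, -0.654, 0.23], 'tool_rot': [-0.001, 0.993, 0.122, -0.0], 'contact_force': [-0.091, 0.265, 0.368], 'torque': [-0.013, -0.008, 0.004], 'grasp_force': 0.0, 'gripper_width': 1.001}
side 51.90467629166425 321.9514916125613 243.794778740753 [[-0.7631, -0.4937, 0.417, 0.1214], [-0.6462, 0.5894, -0.4847, 0.5196], [-0.0065, -0.6394, -0.7688, 0.9842], [0.0, 0.0, 0.0, 1.0]]
top 52.362191137821064 324.53870446214097 243.40341407099632 [[-0.0053, -0.9902, 0.1393, 0.4456], [-0.9999, 0.003, -0.0167, 0.046], [0.0162, -0.1394, -0.9901, 1.1283], [0.0, 0.0, 0.0, 1.0]]
```

View pics/side0.png

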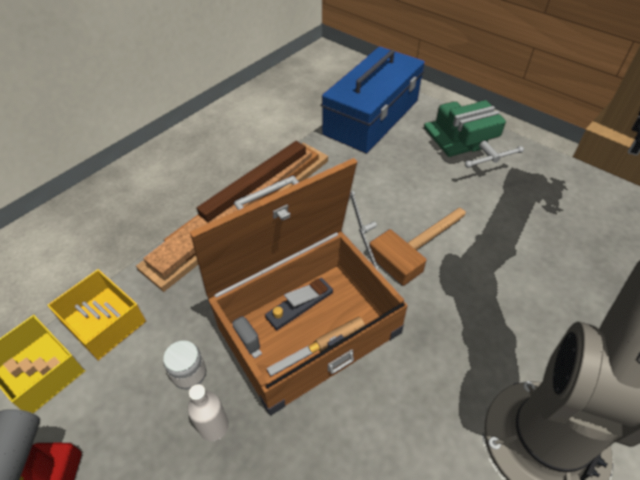

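View pics/top0.png

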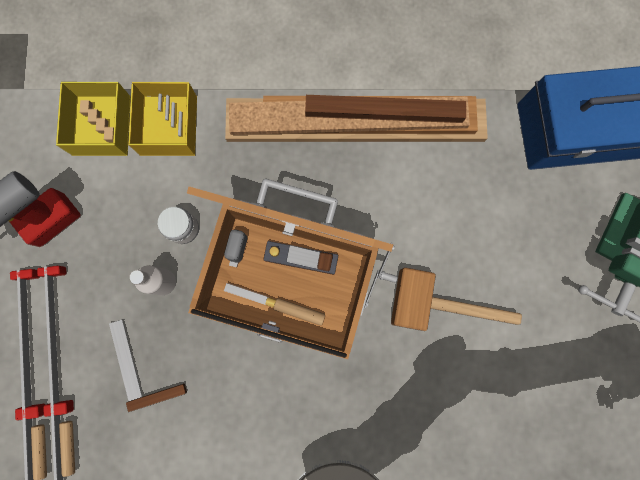

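The two pictures show the chest, turned by roughly -15 degrees. In the top view the front rim corners are near (192,312) and (348,356), the handle near (262,183) to (335,212), and the knob near (387,277). I'll enlarge that part for precise pixels.

```bash
cat > h.py <<'E'
import numpy as np,cv2
from station import bot
def cam(n):
    r=bot.read_camera(n); f=240/np.tan(np.radians(r["vertical_fov"]/2)); return r["pixels"],f,r["cx"],r["cy"],np.array(r["world_from_camera"])
def ray(c,u,v):
    d=c[4][:3,:3]@np.array([(u-c[2])/c[1],(v-c[3])/c[1],1]); return c[4][:3,3],d/np.linalg.norm(d)
def plane(c,u,v,z):
    o,d=ray(c,u,v); return o+d*(z-o[2])/d[2]
def tri(c1,p1,c2,p2):
    o1,d1=ray(c1,*p1);o2,d2=ray(c2,*p2)
    s=np.linalg.lstsq(np.c_[d1,-d2],o2-o1,rcond=None)[0]
    a,b=o1+s[0]*d1,o2+s[1]*d2; return (a+b)/2,np.linalg.norm(a-b)
def proj(c,P):
    p=np.linalg.inv(c[4])@np.r_[P,1]; return c[2]+c[1]*p[0]/p[2],c[3]+c[1]*p[1]/p[2]
E
python3 - <<'E'
from h import *
t=cv2.imread("pics/top0.png");s=cv2.imread("pics/side0.png")
a=cv2.resize(t[170:365,180:435],None,fx=3,fy=3,interpolation=cv2.INTER_CUBIC);cv2.imwrite("pics/tc.png",a)
b=cv2.resize(s[150:420,180:440],None,fx=2.2,fy=2.2,interpolation=cv2.INTER_CUBIC);cv2.imwrite("pics/sc.png",b)
c=cam("top")
A=plane(c,192,312,.12);B=plane(c,348,356,.12);print(A,B,np.linalg.norm(A-B))
E
```

```text
[0.44717019 0.29963008 0.12      ] [ 0.35738681 -0.01733451  0.12      ] 0.3294352813729568
```

View pics/tc.png

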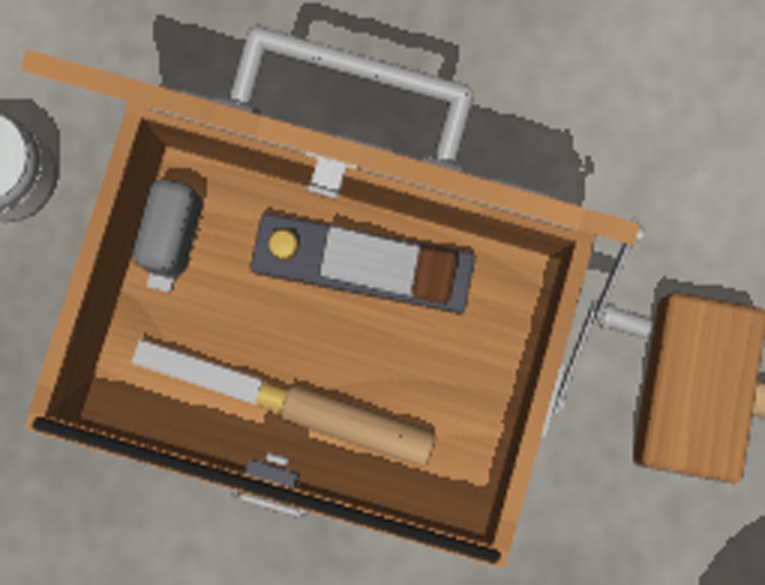

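View pics/sc.png

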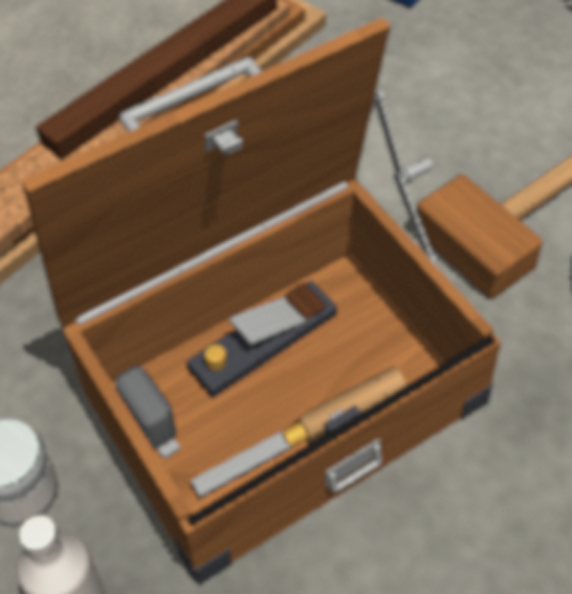

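The crops show everything clearly: rim corners, lid top corners, bar ends and knob. From these points I'll fit the chest's x, y and yaw.

```bash
python3 - <<'E'
from h import *
from scipy.optimize import least_squares
T=cam("top");S=cam("side")
ft=lambda u,v:((u+.5)/3-.5+180,(v+.5)/3-.5+170)
fs=lambda u,v:((u+.5)/2.2-.5+180,(v+.5)/2.2-.5+150)
a=1.4;ca,sa=np.cos(a),np.sin(a)
L=lambda r,o,y:(120-r*ca+o*sa,y,120+r*sa+o*ca)
obs=[(T,ft(27,428),(-120,170,120)),(T,ft(504,566),(-120,-170,120)),
(T,ft(257,34),L(200,54,57)),(T,ft(465,94),L(200,54,-57)),
(T,ft(652,329),(58,-214.5,175)),
(S,fs(498,340),(-120,-170,120)),(S,fs(190,522),(-120,170,120)),
(S,fs(388,22),L(245,6,-170)),(S,fs(25,187),L(245,6,170)),(S,fs(430,164),(58,-214.5,175))]
W=lambda p,P:np.array([p[0]+np.cos(p[2])*P[0]-np.sin(p[2])*P[1],p[1]+np.sin(p[2])*P[0]+np.cos(p[2])*P[1],P[2]])/1
def res(p): return np.concatenate([np.subtract(proj(c,W(np.r_[p[:2]*1000,p[2]],P)/1000),uv) for c,uv,P in obs])
r=least_squares(res,[.5,.1,-.27],loss="soft_l1")
print(r.x,np.degrees(r.x[2]));print(res(r.x).reshape(-1,2).round(1))
p=np.r_[r.x[:2]*1000,r.x[2]]
for n,P in dict(knob=(58,-197.5,175),pivot=(-2,-176,108),handle=L(200,54,0),handshut=(-80,0,174),hinge=(120,0,120)).items():print(n,W(p,P).round(1),np.linalg.norm(W(p,P)[:2]).round(0))
print("knob tri",tri(T,ft(625,320),S,fs(418,170)),"handle tri",tri(T,ft(361,64),S,fs(190,94)))
print("mallet",plane(T,*ft(640,465),.055),plane(T,*ft(672,295),.055))
E
```

```text
[ 0.51338242  0.11127788 -0.28679872] -16.432356018323087
[[-0.9  0.1]
 [ 0.6  1.3]
 [ 3.   1.1]
 [-1.3 -0.3]
 [-0.4 -0. ]
 [ 2.  -1.1]
 [-2.   3. ]
 [-0.4 -1.1]
 [-0.3 -1.8]
 [-0.1 -1. ]]
knob [513.1 -94.6 175. ] 522.0
pivot [461.7 -57.  108. ] 465.0
handle [646.9  71.9 326.3] 651.0
handshut [436.7 133.9 174. ] 457.0
hinge [628.5  77.3 120. ] 633.0
knob tri (array([ 0.51314078, -0.09524249,  0.17287888]), np.float64(0.0029810904036969227)) handle tri (array([0.64800064, 0.07258324, 0.3201076 ]), np.float64(0.002843967851035863))
mallet [ 0.41768807 -0.12015756  0.055     ] [ 0.5411536  -0.14687252  0.055     ]
```

```bash
cat >> h.py <<'E'
from scipy.spatial.transform import Rotation as R
YAW=-.2868; RC=R.from_euler('z',YAW); C0=np.array([.5134,.1113,0])
def c2w(P): return C0+RC.apply(np.array(P)/1000)      # chest mm -> world m
def tool(tz_c,ty_c):                                    # chest-frame tool z, y -> world rotation
    z=np.array(tz_c,float);z/=np.linalg.norm(z);y=np.array(ty_c,float);y/=np.linalg.norm(y)
    return RC*R.from_matrix(np.c_[np.cross(y,z),y,z])
def rows(P,Rt,n,start=None):
    """print n rows from the present pose to (P,Rt); straight line, even turn"""
    o=bot.get_obs(); p0=np.array(o["eef_pos"]); R0=R.from_quat(np.roll(o["tool_rot"],-1))
    d=(R0.inv()*Rt).as_rotvec()/n
    print("t",o["t"],"p0",p0.round(4),"deg/row",np.degrees(d).round(2),"mm/row",round(1000*np.linalg.norm(P-p0)/n,1))
    for i in range(n): print((R0*R.from_rotvec(d*i)).inv().apply((P-p0)/n*1000).round(0))
E
python3 - <<'E'
from h import *
th=np.radians(35); z=np.array([0,np.sin(th),-np.cos(th)])
Rt=tool(z,[1,0,0])
G=np.array([58,-203,175]); tcp=G+19*z
print(c2w(tcp-70*z),c2w(tcp))
rows(c2w(tcp-70*z),Rt,16)
E
```

```text
[ 0.50333036 -0.12787311  0.21677675] [ 0.51468826 -0.08936274  0.15943611]
t 0.25 p0 [ 0.1629 -0.6548  0.2308] deg/row [ 1.13  1.98 -3.6 ] mm/row 39.2
[ 29. -27.   1.]
[ 30. -25.   2.]
[ 32. -23.   4.]
[ 33. -21.   6.]
[ 34. -19.   7.]
[ 35. -16.   9.]
[ 35. -14.  10.]
[ 36. -11.  12.]
[36. -9. 13.]
[36. -6. 14.]
[36. -4. 16.]
[35. -1. 17.]
[35.  1. 18.]
[34.  4. 19.]
[33.  6. 20.]
[32.  9. 21.]
```

Emit:
jog_arm:
  rows:
    - {"x":29,"y":-27,"z":-2,"ax":1.1,"ay":2,"az":-3.6,"fingers":34}
    - {"x":30,"y":-25,"z":-1,"ax":1.1,"ay":2,"az":-3.6,"fingers":34}
    - {"x":32,"y":-23,"z":1,"ax":1.1,"ay":2,"az":-3.6,"fingers":34}
    - {"x":33,"y":-21,"z":3,"ax":1.1,"ay":2,"az":-3.6,"fingers":34}
    - {"x":34,"y":-19,"z":4,"ax":1.1,"ay":2,"az":-3.6,"fingers":34}
    - {"x":35,"y":-16,"z":6,"ax":1.1,"ay":2,"az":-3.6,"fingers":34}
    - {"x":35,"y":-14,"z":7,"ax":1.1,"ay":2,"az":-3.6,"fingers":34}
    - {"x":36,"y":-11,"z":9,"ax":1.1,"ay":2,"az":-3.6,"fingers":34}

```text
t: 1.05
eef_pos: [0.3333, -0.3919, 0.2473]
tool_rot: [-0.092, 0.918, 0.363, 0.128]
contact_force: [1.2, 0.0, -0.8]
gripper_width: 0.398
grasp_force: 0.0
```

Emit:
jog_arm:
  rows:
    - {"x":36,"y":-9,"z":10,"ax":1.1,"ay":2,"az":-3.6}
    - {"x":36,"y":-6,"z":11,"ax":1.1,"ay":2,"az":-3.6}
    - {"x":36,"y":-4,"z":13,"ax":1.1,"ay":2,"az":-3.6}
    - {"x":35,"y":-1,"z":14,"ax":1.1,"ay":2,"az":-3.6}
    - {"x":35,"y":1,"z":15,"ax":1.1,"ay":2,"az":-3.6}
    - {"x":34,"y":4,"z":16,"ax":1.1,"ay":2,"az":-3.6}
    - {"x":0,"y":0,"z":0}
    - {"x":0,"y":0,"z":0}

```text
invalid input
```

```bash
python3 - <<'E'
from h import *
th=np.radians(35); z=np.array([0,np.sin(th),-np.cos(th)])
Rt=tool(z,[1,0,0])
G=np.array([58,-203,175]); tcp=G+19*z
rows(c2w(tcp-70*z),Rt,4)
print(bot.get_obs()["q"],bot.get_obs()["gripper_width"])
E
```

```text
t 1.05 p0 [ 0.3333 -0.3919  0.2473] deg/row [ 2.34  3.96 -7.16] mm/row 78.9
[ 70. -18.  32.]
[69. -7. 37.]
[67.  3. 42.]
[63. 13. 46.]
[ 1.14077705  0.29131968 -0.25526924  1.83669807 -0.25082585  1.13713528
  0.1932862 ] 0.3981528561776531
```

Emit:
jog_arm:
  rows:
    - {"x":35,"y":-9,"z":14,"ax":1.2,"ay":2,"az":-3.6,"fingers":30}
    - {"x":35,"y":-6,"z":16,"ax":1.2,"ay":2,"az":-3.6,"fingers":30}
    - {"x":35,"y":-4,"z":18,"ax":1.2,"ay":2,"az":-3.6,"fingers":30}
    - {"x":35,"y":-1,"z":19,"ax":1.2,"ay":2,"az":-3.6,"fingers":30}
    - {"x":34,"y":1,"z":20,"ax":1.2,"ay":2,"az":-3.6,"fingers":30}
    - {"x":33,"y":4,"z":21,"ax":1.2,"ay":2,"az":-3.6,"fingers":30}
    - {"x":32,"y":6,"z":22,"ax":1.2,"ay":2,"az":-3.6,"fingers":30}
    - {"x":31,"y":7,"z":23,"ax":1.2,"ay":2,"az":-3.6,"fingers":30}

```text
t: 1.85
eef_pos: [0.5018, -0.1275, 0.2258]
tool_rot: [-0.182, 0.762, 0.572, 0.241]
contact_force: [-0.7, -0.2, -0.1]
gripper_width: 0.35
grasp_force: 0.0
```

```bash
python3 - <<'E'
from h import *
th=np.radians(35); z=np.array([0,np.sin(th),-np.cos(th)])
Rt=tool(z,[1,0,0])
G=np.array([58,-203,175]); tcp=G+19*z
rows(c2w(tcp-70*z),Rt,2)
rows(c2w(tcp),Rt,8)
print(bot.get_obs()["q"],bot.get_obs()["gripper_width"])
E
```

```text
t 1.85 p0 [ 0.5018 -0.1275  0.2258] deg/row [-0.09 -0.1   0.07] mm/row 4.6
[-3.  1.  4.]
[-3.  1.  4.]
t 1.85 p0 [ 0.5018 -0.1275  0.2258] deg/row [-0.02 -0.02  0.02] mm/row 9.7
[-1.  0. 10.]
[-1.  0. 10.]
[-1.  0. 10.]
[-1.  0. 10.]
[-1.  0. 10.]
[-1.  0. 10.]
[-1.  0. 10.]
[-1.  0. 10.]
[ 0.93045984  0.39362955 -0.55015209  1.90181864 -0.4776836   1.03674355
  0.39833155] 0.3498700766592417
```

Emit:
jog_arm:
  rows:
    - {"x":-2,"y":1,"z":10,"fingers":30}
    - {"x":-2,"y":1,"z":10,"fingers":30}
    - {"x":-2,"z":10,"fingers":30}
    - {"x":-2,"z":8,"fingers":30}
    - {"fingers":30}
    - {"fingers":30}
    - {"fingers":30}
    - {"fingers":30}

```text
invalid input
```

```bash
python3 - <<'E'
from h import *
th=np.radians(35); z=np.array([0,np.sin(th),-np.cos(th)])
Rt=tool(z,[1,0,0])
G=np.array([58,-203,175]); tcp=G+19*z
rows(c2w(tcp),Rt,1)
o=bot.get_obs();Rm=R.from_quat(np.roll(o["tool_rot"],-1))
im=[]
for n in("top","side","wrist"):
    c=cam(n); img=c[0][:,:,::-1].copy()
    u,v=proj(c,c2w([58,-197.5,175])); print(n,u,v,"tcp",proj(c,o["eef_pos"]))
    if n=="wrist": w=img
    else:
        u,v=int(u),int(v); im.append(cv2.resize(img[v-65:v+65,u-65:u+65],(400,400),interpolation=cv2.INTER_CUBIC))
cv2.imwrite("pics/k1.png",np.hstack(im)); cv2.imwrite("pics/w1.png",w)
E
```

```text
t 1.85 p0 [ 0.5018 -0.1275  0.2258] deg/row [-0.18 -0.19  0.14] mm/row 77.6
[-5.  2. 77.]
top 388.2382968543899 276.875222483736 tcp (np.float64(410.0934072714739), np.float64(280.9985261962153))
side 368.9137596132692 226.4915910152274 tcp (np.float64(384.0034606186546), np.float64(204.43345202446727))
wrist 330.19088273896773 257.21366570341235 tcp (np.float64(328.12011215048466), np.float64(301.4494295398198))
```

View pics/k1.png

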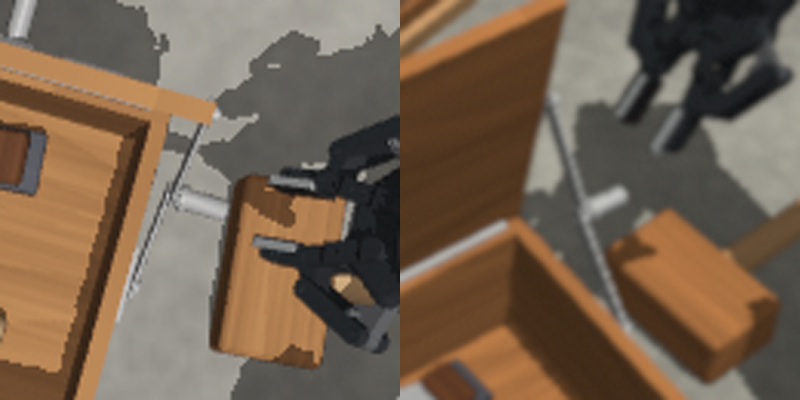

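View pics/w1.png

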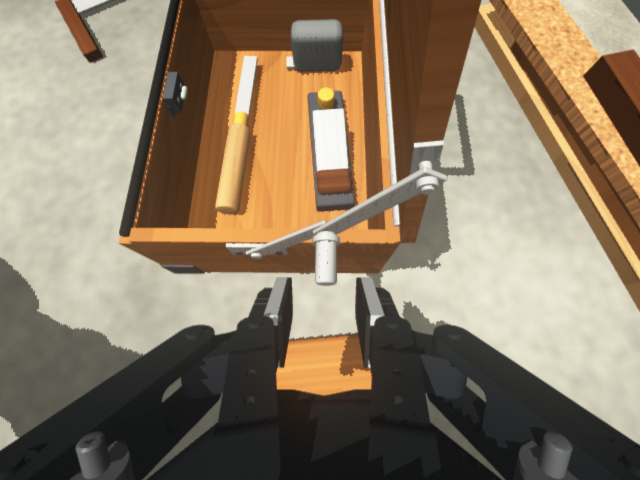

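The wrist view puts the knob at (326,257), centred between the pads at about x 325. The side and top crops confirm the way in is clear. I'll go in with every key given in each row.

Emit:
jog_arm:
  rows:
    - {"x":-1,"y":0,"z":12,"ax":0,"ay":0,"az":0,"fingers":30}
    - {"x":-1,"y":0,"z":12,"ax":0,"ay":0,"az":0,"fingers":30}
    - {"x":-1,"y":1,"z":12,"ax":0,"ay":0,"az":0,"fingers":30}
    - {"x":-1,"y":0,"z":12,"ax":0,"ay":0,"az":0,"fingers":30}
    - {"x":-1,"y":0,"z":10,"ax":0,"ay":0,"az":0,"fingers":30}
    - {"x":0,"y":0,"z":10,"ax":0,"ay":0,"az":0,"fingers":30}
    - {"x":0,"y":0,"z":8,"ax":0,"ay":0,"az":0,"fingers":30}
    - {"x":0,"y":0,"z":0,"ax":0,"ay":0,"az":0,"fingers":30}

```text
t: 2.8
eef_pos: [0.5126, -0.0896, 0.16]
tool_rot: [-0.183, 0.763, 0.572, 0.241]
contact_force: [0.7, -0.3, 0.2]
gripper_width: 0.354
grasp_force: 0.0
```

```bash
python3 - <<'E'
from h import *
th=np.radians(35); z=np.array([0,np.sin(th),-np.cos(th)])
Rt=tool(z,[1,0,0])
G=np.array([58,-203,175]); tcp=G+19*z
rows(c2w(tcp),Rt,1)
o=bot.get_obs();print(o["contact_force"],o["gripper_width"])
Rm=R.from_quat(np.roll(o["tool_rot"],-1))
for d in[(-12,0,9),(-25,0,16)]: print(Rm.inv().apply(RC.apply(d)))
c=cam("wrist");cv2.imwrite("pics/w2.png",c[0][:,:,::-1])
E
```

```text
t 2.8 p0 [ 0.5126 -0.0896  0.16  ] deg/row [-0.28 -0.18  0.02] mm/row 2.1
[0. 2. 1.]
[ 0.72095503 -0.26828056  0.1699423 ] 0.35401218061775264
[  5.18929308 -12.03342776  -7.29848297]
[  9.22666846 -25.05938458 -12.95746246]
```

View pics/w2.png

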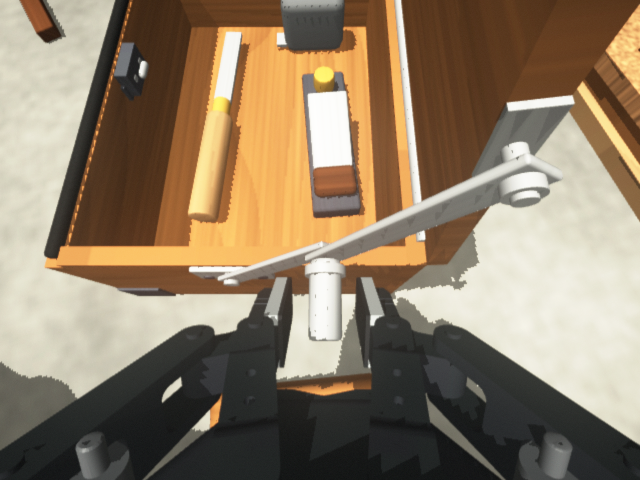

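The knob sits centrally between the pads with some room on each side. I'll narrow the cage without gripping, then follow the arc.

Emit:
jog_arm:
  force: 20
  rows:
    - {"x":0,"y":0,"z":0,"ax":0,"ay":0,"az":0,"fingers":23}
    - {"x":0,"y":0,"z":0,"ax":0,"ay":0,"az":0,"fingers":23}
    - {"x":1,"y":-2,"z":-1,"ax":0,"ay":0,"az":0,"fingers":23}
    - {"x":1,"y":-2,"z":-1,"ax":0,"ay":0,"az":0,"fingers":23}
    - {"x":1,"y":-2,"z":-1,"ax":0,"ay":0,"az":0,"fingers":23}
    - {"x":0,"y":-2,"z":-1,"ax":0,"ay":0,"az":0,"fingers":23}
    - {"x":1,"y":-2,"z":-2,"ax":0,"ay":0,"az":0,"fingers":23}
    - {"x":1,"y":-2,"z":-1,"ax":0,"ay":0,"az":0,"fingers":23}

```text
t: 3.65
eef_pos: [0.5038, -0.0883, 0.1701]
tool_rot: [-0.179, 0.764, 0.571, 0.242]
contact_force: [7.8, -0.7, -5.0]
gripper_width: 0.269
grasp_force: 3.8
```

Emit:
jog_arm:
  rows:
    - {"x":1,"y":-2,"z":-1,"ax":0,"ay":0,"az":0,"fingers":23}
    - {"x":0,"y":-2,"z":-1,"ax":0,"ay":0,"az":0,"fingers":23}
    - {"x":1,"y":-2,"z":-1,"ax":0,"ay":0,"az":0,"fingers":23}
    - {"x":1,"y":-2,"z":-1,"ax":0,"ay":0,"az":0,"fingers":23}
    - {"x":0,"y":-2,"z":-1,"ax":0,"ay":0,"az":0,"fingers":23}
    - {"x":1,"y":-2,"z":-1,"ax":0,"ay":0,"az":0,"fingers":23}
    - {"x":0,"y":-2,"z":0,"ax":0,"ay":0,"az":0,"fingers":23}
    - {"x":0,"y":0,"z":0,"ax":0,"ay":0,"az":0,"fingers":23}

```text
t: 4.45
eef_pos: [0.4904, -0.0844, 0.1778]
tool_rot: [-0.18, 0.764, 0.571, 0.242]
contact_force: [7.6, -0.1, -0.9]
gripper_width: 0.271
grasp_force: 3.0
```

```bash
python3 - <<'E'
from h import *
o=bot.get_obs();print(o["contact_force"],o["gripper_width"],RC.inv().apply(o["eef_pos"]-C0)*1000)
im=[]
for n in("top","wrist"):
    c=cam(n); img=c[0][:,:,::-1]; u,v=proj(c,c2w([45,-197.5,185])); u,v=int(u),min(int(v),380);h=65 if n=="top" else 100
    im.append(cv2.resize(img[v-h:v+h,u-h:u+h],(400,400),interpolation=cv2.INTER_CUBIC))
cv2.imwrite("pics/k2.png",np.hstack(im))
E
```

```text
[ 7.61362181 -0.09643354 -0.92211781] 0.2706533020514878 [  33.26361479 -194.22550611  177.77242138]
```

View pics/k2.png

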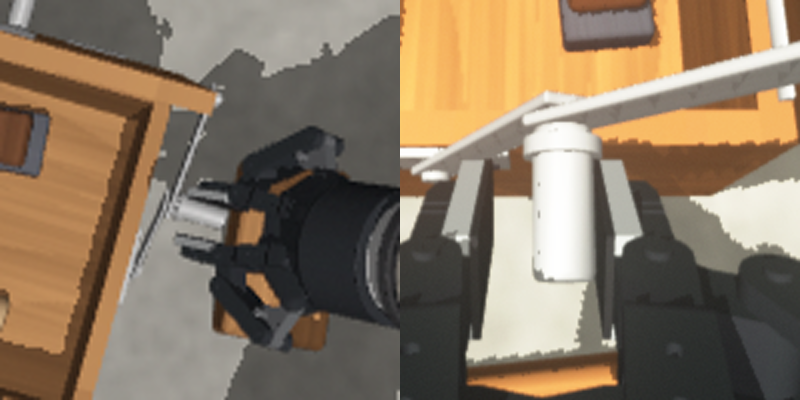

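The knob is against the rear pad and the knee is now bent forward, by about 0.38 rad from the knob position. The force is low. Next I centre the cage and withdraw along the tool axis.

Emit:
jog_arm:
  rows:
    - {"x":0,"y":2,"z":0,"ax":0,"ay":0,"az":0,"fingers":26}
    - {"x":0,"y":2,"z":0,"ax":0,"ay":0,"az":0,"fingers":28}
    - {"x":0,"y":0,"z":-10,"ax":0,"ay":0,"az":0,"fingers":30}
    - {"x":0,"y":0,"z":-18,"ax":0,"ay":0,"az":0,"fingers":30}
    - {"x":0,"y":0,"z":-25,"ax":0,"ay":0,"az":0,"fingers":30}
    - {"x":0,"y":0,"z":-30,"ax":0,"ay":0,"az":0,"fingers":30}
    - {"x":0,"y":0,"z":-30,"ax":0,"ay":0,"az":0,"fingers":30}
    - {"x":0,"y":0,"z":-30,"ax":0,"ay":0,"az":0,"fingers":30}

```text
t: 5.35
eef_pos: [0.4682, -0.1645, 0.295]
tool_rot: [-0.182, 0.763, 0.571, 0.241]
contact_force: [0.2, 0.1, -0.3]
gripper_width: 0.353
grasp_force: 0.0
```

```bash
python3 - <<'E'
from h import *
o=bot.get_obs();print(o["contact_force"],o["gripper_width"],RC.inv().apply(o["eef_pos"]-C0)*1000)
Rt=tool([0,0,-1],[1,0,0])
rows(c2w([60,-150,440]),Rt,8)
c=cam("top");img=c[0][:,:,::-1];cv2.imwrite("pics/t3.png",cv2.resize(img[170:330,220:440],(770,560),interpolation=cv2.INTER_CUBIC))
for a in(1.4,1.37,1.34):
  print(a,[np.round(proj(c,c2w([120-200*np.cos(a)+54*np.sin(a),y,120+200*np.sin(a)+54*np.cos(a)])),1) for y in(57,-57)])
E
```

```text
[ 0.21062283  0.11321893 -0.31554429] 0.3534052816009811 [  34.67636594 -277.3426236   295.00459636]
t 5.35 p0 [ 0.4682 -0.1645  0.295 ] deg/row [-0.02 -4.39  0.01] mm/row 24.3
[23.  3. -6.]
[23.  3. -7.]
[22.  3. -9.]
[ 22.   3. -11.]
[ 21.   3. -12.]
[ 20.   3. -14.]
[ 18.   3. -15.]
[ 17.   3. -17.]
1.4 [array([268.3, 182.1]), array([333.3, 200.7])]
1.37 [array([267.2, 185.5]), array([332.3, 204.1])]
1.34 [array([266.1, 188.9]), array([331.3, 207.6])]
```

View pics/t3.png

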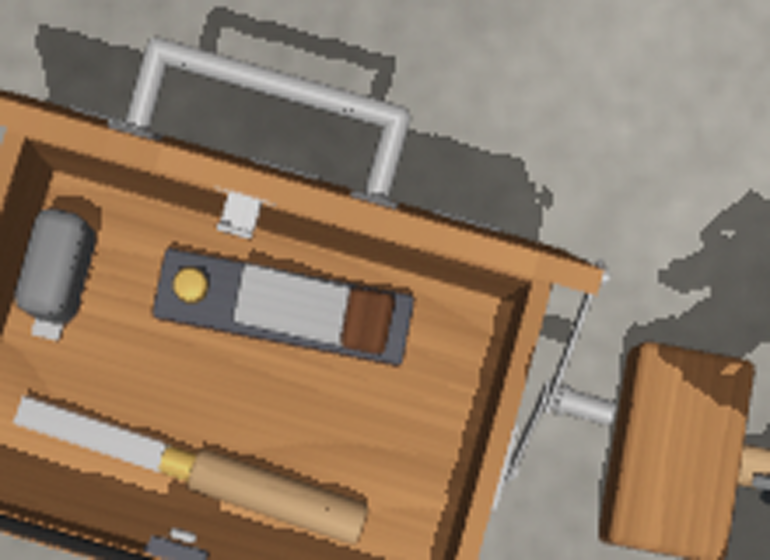

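The stay is folded past centre and the lid holds near 1.38 rad. The bar's middle is at about (300,193), which matches the model. Now up and over to the handle.

Emit:
jog_arm:
  rows:
    - {"x":23,"y":3,"z":-6,"ax":0,"ay":-4.4,"az":0,"fingers":36}
    - {"x":23,"y":3,"z":-7,"ax":0,"ay":-4.4,"az":0,"fingers":36}
    - {"x":22,"y":3,"z":-9,"ax":0,"ay":-4.4,"az":0,"fingers":36}
    - {"x":22,"y":3,"z":-11,"ax":0,"ay":-4.4,"az":0,"fingers":36}
    - {"x":21,"y":3,"z":-12,"ax":0,"ay":-4.4,"az":0,"fingers":36}
    - {"x":20,"y":3,"z":-14,"ax":0,"ay":-4.4,"az":0,"fingers":36}
    - {"x":18,"y":3,"z":-15,"ax":0,"ay":-4.4,"az":0,"fingers":36}
    - {"x":17,"y":3,"z":-17,"ax":0,"ay":-4.4,"az":0,"fingers":36}

```text
t: 6.2
eef_pos: [0.5279, -0.048, 0.4389]
tool_rot: [0.001, 0.801, 0.599, -0.002]
contact_force: [0.2, 0.3, -0.2]
gripper_width: 0.424
grasp_force: 0.0
```

```bash
python3 - <<'E'
from h import *
Rt=tool([0,0,-1],[1,0,0])
rows(c2w([136,0,420]),Rt,6)
E
```

```text
t 6.2 p0 [ 0.5279 -0.048   0.4389] deg/row [-0.01  0.05  0.01] mm/row 28.1
[25. 13.  3.]
[25. 13.  3.]
[25. 13.  3.]
[25. 13.  3.]
[25. 13.  3.]
[25. 13.  3.]
```

Emit:
jog_arm:
  rows:
    - {"x":25,"y":13,"z":3,"ax":0,"ay":0,"az":0,"fingers":34}
    - {"x":25,"y":13,"z":3,"ax":0,"ay":0,"az":0,"fingers":34}
    - {"x":25,"y":13,"z":3,"ax":0,"ay":0,"az":0,"fingers":34}
    - {"x":25,"y":13,"z":3,"ax":0,"ay":0,"az":0,"fingers":34}
    - {"x":25,"y":13,"z":3,"ax":0,"ay":0,"az":0,"fingers":34}
    - {"x":25,"y":13,"z":3,"ax":0,"ay":0,"az":0,"fingers":34}
    - {"x":0,"y":0,"z":0,"ax":0,"ay":0,"az":0,"fingers":34}
    - {"x":0,"y":0,"z":0,"ax":0,"ay":0,"az":0,"fingers":34}

```text
t: 7.0
eef_pos: [0.6448, 0.0737, 0.4187]
tool_rot: [-0.001, 0.8, 0.6, -0.002]
contact_force: [-0.4, -0.7, 0.1]
gripper_width: 0.396
grasp_force: 0.0
```

```bash
python3 - <<'E'
from h import *
Rt=tool([0,0,-1],[1,0,0])
rows(c2w([136,0,308]),Rt,1)
c=cam("wrist");img=c[0][:,:,::-1];cv2.imwrite("pics/w4.png",img)
print([np.round(proj(c,c2w([136,y,327])),1) for y in(57,0,-57)])
E
```

```text
t 7.0 p0 [0.6448 0.0737 0.4187] deg/row [-0.2   0.11  0.14] mm/row 110.7
[ -1.  -0. 111.]
[array([325.6, 159.5]), array([325.3, 238.5]), array([325. , 307.6])]
```

View pics/w4.png

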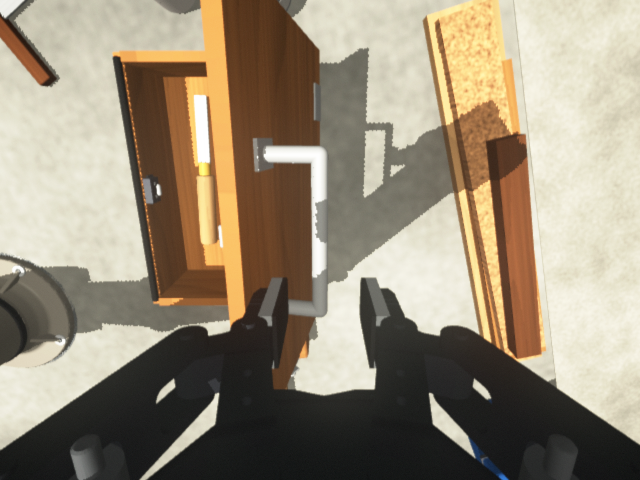

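The bar lies at column 320 against 325 predicted, so about 3 mm nearer the lid. I'll correct for that and go down.

Emit:
jog_arm:
  rows:
    - {"x":0,"y":-2,"z":17,"ax":0,"ay":0,"az":0,"fingers":34}
    - {"x":0,"y":-1,"z":17,"ax":0,"ay":0,"az":0,"fingers":34}
    - {"x":0,"y":0,"z":17,"ax":0,"ay":0,"az":0,"fingers":34}
    - {"x":0,"y":0,"z":15,"ax":0,"ay":0,"az":0,"fingers":34}
    - {"x":0,"y":0,"z":15,"ax":0,"ay":0,"az":0,"fingers":34}
    - {"x":0,"y":0,"z":15,"ax":0,"ay":0,"az":0,"fingers":34}
    - {"x":0,"y":0,"z":15,"ax":0,"ay":0,"az":0,"fingers":34}
    - {"x":0,"y":0,"z":0,"ax":0,"ay":0,"az":0,"fingers":34}

```text
t: 7.85
eef_pos: [0.6423, 0.0734, 0.3058]
tool_rot: [-0.0, 0.801, 0.599, -0.002]
contact_force: [1.5, -0.5, 0.7]
gripper_width: 0.4
grasp_force: 0.0
```

Emit:
jog_arm:
  force: 60
  rows:
    - {"x":0,"y":0,"z":0,"ax":0,"ay":0,"az":0,"fingers":20}
    - {"x":0,"y":0,"z":0,"ax":0,"ay":0,"az":0,"fingers":16}
    - {"x":0,"y":0,"z":0,"ax":0,"ay":0,"az":0,"fingers":14}
    - {"x":0,"y":0,"z":0,"ax":0,"ay":0,"az":0,"fingers":12}
    - {"x":0,"y":0,"z":0,"ax":0,"ay":0,"az":0,"fingers":10}
    - {"x":0,"y":0,"z":0,"ax":0,"ay":0,"az":0,"fingers":6}
    - {"x":0,"y":0,"z":0,"ax":0,"ay":0,"az":0,"fingers":0}
    - {"x":0,"y":0,"z":0,"ax":0,"ay":0,"az":0,"fingers":0}

```text
t: 8.65
eef_pos: [0.6417, 0.075, 0.3085]
tool_rot: [-0.001, 0.8, 0.6, -0.001]
contact_force: [-5.1, 1.1, 5.4]
gripper_width: 0.115
grasp_force: 58.8
```

```bash
python3 - <<'E'
from h import *
o=bot.get_obs();P=RC.inv().apply(o["eef_pos"]-C0)*1000;print(o["t"],o["contact_force"],o["gripper_width"],o["grasp_force"],P)
h=lambda a:np.array([120-200*np.cos(a)+54*np.sin(a),120+200*np.sin(a)+54*np.cos(a)])
A=np.arange(1.37,-.01,-.06)
H=np.array([h(a) for a in A]);print(np.c_[A[1:],H[1:],np.diff(H,axis=0)].round(1))
E
```

```text
8.65 [-5.13119421  1.12131988  5.43379251] 0.11493340765519688 58.77203106880188 [133.272102     1.50581188 308.50839302]
[[ 1.300e+00  1.206e+02  3.272e+02 -1.240e+01  4.000e-01]
 [ 1.200e+00  1.082e+02  3.268e+02 -1.240e+01 -3.000e-01]
 [ 1.200e+00  9.580e+01  3.257e+02 -1.240e+01 -1.100e+00]
 [ 1.100e+00  8.350e+01  3.239e+02 -1.230e+01 -1.800e+00]
 [ 1.100e+00  7.130e+01  3.214e+02 -1.220e+01 -2.600e+00]
 [ 1.000e+00  5.940e+01  3.181e+02 -1.200e+01 -3.300e+00]
 [ 9.000e-01  4.760e+01  3.141e+02 -1.180e+01 -4.000e+00]
 [ 9.000e-01  3.610e+01  3.094e+02 -1.150e+01 -4.700e+00]
 [ 8.000e-01  2.490e+01  3.040e+02 -1.120e+01 -5.400e+00]
 [ 8.000e-01  1.400e+01  2.980e+02 -1.090e+01 -6.000e+00]
 [ 7.000e-01  3.500e+00  2.913e+02 -1.050e+01 -6.700e+00]
 [ 6.000e-01 -6.500e+00  2.840e+02 -1.010e+01 -7.300e+00]
 [ 6.000e-01 -1.610e+01  2.761e+02 -9.600e+00 -7.900e+00]
 [ 5.000e-01 -2.530e+01  2.677e+02 -9.100e+00 -8.400e+00]
 [ 5.000e-01 -3.390e+01  2.587e+02 -8.600e+00 -9.000e+00]
 [ 4.000e-01 -4.190e+01  2.492e+02 -8.000e+00 -9.500e+00]
 [ 3.000e-01 -4.940e+01  2.393e+02 -7.500e+00 -9.900e+00]
 [ 3.000e-01 -5.620e+01  2.289e+02 -6.800e+00 -1.040e+01]
 [ 2.000e-01 -6.240e+01  2.182e+02 -6.200e+00 -1.080e+01]
 [ 2.000e-01 -6.800e+01  2.071e+02 -5.600e+00 -1.110e+01]
 [ 1.000e-01 -7.290e+01  1.956e+02 -4.900e+00 -1.140e+01]
 [ 0.000e+00 -7.710e+01  1.839e+02 -4.200e+00 -1.170e+01]
 [-0.000e+00 -8.050e+01  1.720e+02 -3.500e+00 -1.190e+01]]
```

Gripped on the bar: opening about 10–12 mm, force 59 N. Next, lower along the arc in small steps, checking the forces.

Emit:
jog_arm:
  rows:
    - {"x":0,"y":-4,"z":0,"ax":0,"ay":0,"az":0,"fingers":0}
    - {"x":0,"y":-8,"z":0,"ax":0,"ay":0,"az":0,"fingers":0}
    - {"x":0,"y":-8.3,"z":0,"ax":0,"ay":0,"az":0,"fingers":0}
    - {"x":0,"y":-8.3,"z":0.3,"ax":0,"ay":0,"az":0,"fingers":0}
    - {"x":0,"y":-8.3,"z":0.7,"ax":0,"ay":0,"az":0,"fingers":0}
    - {"x":0,"y":-8.3,"z":1,"ax":0,"ay":0,"az":0,"fingers":0}
    - {"x":0,"y":-8.2,"z":1.3,"ax":0,"ay":0,"az":0,"fingers":0}
    - {"x":0,"y":-8.2,"z":1.7,"ax":0,"ay":0,"az":0,"fingers":0}

```text
t: 9.45
eef_pos: [0.5854, 0.0916, 0.3047]
tool_rot: [0.001, 0.801, 0.599, 0.002]
contact_force: [2.1, -0.0, 5.6]
gripper_width: 0.115
grasp_force: 61.5
```

```bash
cat >> h.py <<'E'
def lid(step=.04,n=8):
    from scipy.optimize import brentq
    o=bot.get_obs();P=RC.inv().apply(o["eef_pos"]-C0)*1000
    h=lambda a:np.array([120-200*np.cos(a)+54*np.sin(a),120+200*np.sin(a)+54*np.cos(a)])
    a=brentq(lambda a:h(a)[0]-P[0],-.1,1.45)
    print("t",o["t"],"F chest",RC.inv().apply(o["contact_force"]).round(1),"M",np.round(o["torque"],2),"grip",round(o["grasp_force"],1),"P",P.round(1),"a",round(a,3),"z-bar",round(P[2]-h(a)[1],1))
    H=np.array([h(a-step*i) for i in range(n+1)]);print(np.c_[np.diff(H,axis=0)].round(1).tolist())
E
python3 -c "
from h import *
lid()"
```

```text
t 9.45 F chest [2.  0.6 5.6] M [-0.03 -0.66  0.02] grip 61.5 P [ 74.7   1.5 304.7] a 1.086 z-bar -17.4
[[-8.0, -2.0], [-8.0, -2.3], [-7.9, -2.6], [-7.8, -2.9], [-7.6, -3.2], [-7.5, -3.5], [-7.3, -3.8], [-7.2, -4.1]]
```

Emit:
jog_arm:
  rows:
    - {"x":0,"y":-8,"z":2.1,"ax":0,"ay":0,"az":0,"fingers":0}
    - {"x":0,"y":-8,"z":2.5,"ax":0,"ay":0,"az":0,"fingers":0}
    - {"x":0,"y":-7.9,"z":2.8,"ax":0,"ay":0,"az":0,"fingers":0}
    - {"x":0,"y":-7.7,"z":3,"ax":0,"ay":0,"az":0,"fingers":0}
    - {"x":0,"y":-7.6,"z":3.3,"ax":0,"ay":0,"az":0,"fingers":0}
    - {"x":0,"y":-7.5,"z":3.6,"ax":0,"ay":0,"az":0,"fingers":0}
    - {"x":0,"y":-7.3,"z":3.9,"ax":0,"ay":0,"az":0,"fingers":0}
    - {"x":0,"y":-7.1,"z":4.2,"ax":0,"ay":0,"az":0,"fingers":0}

```text
t: 10.25
eef_pos: [0.5236, 0.1096, 0.2773]
tool_rot: [-0.001, 0.8, 0.6, -0.001]
contact_force: [3.7, 3.2, -1.6]
gripper_width: 0.114
grasp_force: 63.5
```

```bash
python3 -c "
from h import *
lid()"
```

```text
t 10.25 F chest [ 2.6  4.1 -1.6] M [ 0.44 -1.29 -0.03] grip 63.5 P [ 10.3   1.3 277.3] a 0.749 z-bar -18.5
[[-6.9, -4.5], [-6.8, -4.8], [-6.6, -5.1], [-6.3, -5.3], [-6.1, -5.6], [-5.9, -5.8], [-5.7, -6.0], [-5.4, -6.3]]
```

Emit:
jog_arm:
  rows:
    - {"x":0,"y":-6.9,"z":4.5,"ax":0,"ay":0,"az":0,"fingers":0}
    - {"x":0,"y":-6.7,"z":4.8,"ax":0,"ay":0,"az":0,"fingers":0}
    - {"x":0,"y":-6.5,"z":5.1,"ax":0,"ay":0,"az":0,"fingers":0}
    - {"x":0,"y":-6.3,"z":5.3,"ax":0,"ay":0,"az":0,"fingers":0}
    - {"x":0,"y":-6.1,"z":5.6,"ax":0,"ay":0,"az":0,"fingers":0}
    - {"x":0,"y":-5.8,"z":5.8,"ax":0,"ay":0,"az":0,"fingers":0}
    - {"x":0,"y":-5.6,"z":6,"ax":0,"ay":0,"az":0,"fingers":0}
    - {"x":0,"y":-5.4,"z":6.3,"ax":0,"ay":0,"az":0,"fingers":0}

```text
t: 11.05
eef_pos: [0.4762, 0.1234, 0.2343]
tool_rot: [-0.001, 0.8, 0.6, -0.001]
contact_force: [-1.6, 4.5, 4.8]
gripper_width: 0.117
grasp_force: 64.9
```

```bash
python3 -c "
from h import *
lid()"
```

```text
t 11.05 F chest [-2.8  3.9  4.8] M [ 0.84 -0.29 -0.  ] grip 64.9 P [-39.1   1.1 234.3] a 0.431 z-bar -18.4
[[-5.2, -6.5], [-4.9, -6.7], [-4.6, -6.9], [-4.4, -7.0], [-4.1, -7.2], [-3.8, -7.4], [-3.5, -7.5], [-3.2, -7.6]]
```

Emit:
jog_arm:
  rows:
    - {"x":0,"y":-5.2,"z":6.4,"ax":0,"ay":0,"az":0,"fingers":0}
    - {"x":0,"y":-4.9,"z":6.6,"ax":0,"ay":0,"az":0,"fingers":0}
    - {"x":0,"y":-4.6,"z":6.8,"ax":0,"ay":0,"az":0,"fingers":0}
    - {"x":0,"y":-4.4,"z":7,"ax":0,"ay":0,"az":0,"fingers":0}
    - {"x":0,"y":-4.1,"z":7.2,"ax":0,"ay":0,"az":0,"fingers":0}
    - {"x":0,"y":-3.7,"z":7.3,"ax":0,"ay":0,"az":0,"fingers":0}
    - {"x":0,"y":-3.4,"z":7.4,"ax":0,"ay":0,"az":0,"fingers":0}
    - {"x":0,"y":0,"z":0,"ax":0,"ay":0,"az":0,"fingers":0}

```text
t: 11.85
eef_pos: [0.4467, 0.132, 0.1847]
tool_rot: [-0.001, 0.8, 0.6, -0.001]
contact_force: [2.4, 7.2, -6.4]
gripper_width: 0.114
grasp_force: 66.6
```

```bash
python3 -c "
from h import *
lid(.02)"
```

```text
t 11.85 F chest [ 0.3  7.6 -6.4] M [ 1.39 -0.6  -0.05] grip 66.6 P [-69.8   1.  184.7] a 0.149 z-bar -18.4
[[-1.6, -3.8], [-1.5, -3.8], [-1.5, -3.9], [-1.4, -3.9], [-1.3, -3.9], [-1.2, -4.0], [-1.2, -4.0], [-1.1, -4.0]]
```

Emit:
jog_arm:
  rows:
    - {"x":0.5,"y":-1.6,"z":3.8,"ax":0,"ay":0,"az":0,"fingers":0}
    - {"x":0.5,"y":-1.5,"z":3.8,"ax":0,"ay":0,"az":0,"fingers":0}
    - {"x":0.5,"y":-1.5,"z":3.8,"ax":0,"ay":0,"az":0,"fingers":0}
    - {"x":0.5,"y":-1.4,"z":3.8,"ax":0,"ay":0,"az":0,"fingers":0}
    - {"x":0,"y":-1,"z":3,"ax":0,"ay":0,"az":0,"fingers":0}
    - {"x":0,"y":-0.5,"z":1.5,"ax":0,"ay":0,"az":0,"fingers":0}
    - {"x":0,"y":0,"z":0,"ax":0,"ay":0,"az":0,"fingers":0}
    - {"x":0,"y":0,"z":0,"ax":0,"ay":0,"az":0,"fingers":0}

```text
t: 12.65
eef_pos: [0.4396, 0.1342, 0.1654]
tool_rot: [-0.001, 0.8, 0.599, -0.003]
contact_force: [-5.3, -1.5, -2.4]
gripper_width: 0.114
grasp_force: 67.9
```

```bash
python3 -c "
from h import *
lid(.01)"
```

```text
t 12.65 F chest [-4.7 -3.  -2.4] M [-0.34  0.68  0.05] grip 67.9 P [-77.3   1.  165.4] a 0.046 z-bar -17.8
[[-0.6, -2.0], [-0.6, -2.0], [-0.6, -2.0], [-0.6, -2.0], [-0.5, -2.0], [-0.5, -2.0], [-0.5, -2.0], [-0.5, -2.0]]
```

Emit:
jog_arm:
  rows:
    - {"x":0,"y":-0.2,"z":0.7,"ax":0,"ay":0,"az":0,"fingers":0}
    - {"x":0,"y":-0.2,"z":0.7,"ax":0,"ay":0,"az":0,"fingers":0}
    - {"x":0,"y":-0.2,"z":0.7,"ax":0,"ay":0,"az":0,"fingers":0}
    - {"x":0,"y":-0.2,"z":0.7,"ax":0,"ay":0,"az":0,"fingers":0}
    - {"x":0,"y":-0.2,"z":0.5,"ax":0,"ay":0,"az":0,"fingers":0}
    - {"x":0,"y":0,"z":0.5,"ax":0,"ay":0,"az":0,"fingers":0}
    - {"x":0,"y":0,"z":0,"ax":0,"ay":0,"az":0,"fingers":0}
    - {"x":0,"y":0,"z":0,"ax":0,"ay":0,"az":0,"fingers":0}

```text
t: 13.45
eef_pos: [0.4385, 0.1345, 0.1619]
tool_rot: [-0.001, 0.8, 0.599, -0.003]
contact_force: [-7.4, -1.4, 1.0]
gripper_width: 0.115
grasp_force: 68.4
```

```bash
python3 -c "
from h import *
lid(.01)"
```

```text
t 13.45 F chest [-6.7 -3.5  1. ] M [-0.49  0.95  0.04] grip 68.4 P [-78.4   1.  161.9] a 0.028 z-bar -17.7
[[-0.6, -2.0], [-0.6, -2.0], [-0.5, -2.0], [-0.5, -2.0], [-0.5, -2.0], [-0.5, -2.0], [-0.5, -2.0], [-0.4, -2.0]]
```

Emit:
jog_arm:
  rows:
    - {"x":0,"y":-0.3,"z":0.5,"ax":0,"ay":0,"az":0,"fingers":0}
    - {"x":0,"y":-0.3,"z":0.5,"ax":0,"ay":0,"az":0,"fingers":0}
    - {"x":0,"y":-0.2,"z":0.5,"ax":0,"ay":0,"az":0,"fingers":0}
    - {"x":0,"y":-0.2,"z":0.5,"ax":0,"ay":0,"az":0,"fingers":0}
    - {"x":0,"y":0,"z":0.5,"ax":0,"ay":0,"az":0,"fingers":0}
    - {"x":0,"y":0,"z":0,"ax":0,"ay":0,"az":0,"fingers":0}
    - {"x":0,"y":0,"z":0,"ax":0,"ay":0,"az":0,"fingers":0}
    - {"x":0,"y":0,"z":0,"ax":0,"ay":0,"az":0,"fingers":0}

```text
t: 14.25
eef_pos: [0.4378, 0.1347, 0.1595]
tool_rot: [-0.0, 0.8, 0.599, -0.003]
contact_force: [-7.1, -3.0, 1.0]
gripper_width: 0.113
grasp_force: 68.4
```

```bash
python3 -c "
from h import *
lid(.01)"
```

```text
t 14.25 F chest [-6.  -4.9  1. ] M [-0.53  0.79  0.04] grip 68.4 P [-79.2   1.  159.5] a 0.015 z-bar -17.5
[[-0.6, -2.0], [-0.5, -2.0], [-0.5, -2.0], [-0.5, -2.0], [-0.5, -2.0], [-0.5, -2.0], [-0.4, -2.0], [-0.4, -2.0]]
```

Emit:
jog_arm:
  rows:
    - {"x":-0.2,"y":-0.2,"z":0.5,"ax":0,"ay":0,"az":0,"fingers":0}
    - {"x":-0.2,"y":-0.2,"z":0.5,"ax":0,"ay":0,"az":0,"fingers":0}
    - {"x":0,"y":-0.2,"z":0.5,"ax":0,"ay":0,"az":0,"fingers":0}
    - {"x":0,"y":-0.2,"z":0.3,"ax":0,"ay":0,"az":0,"fingers":0}
    - {"x":0,"y":0,"z":0.3,"ax":0,"ay":0,"az":0,"fingers":0}
    - {"x":0,"y":0,"z":0,"ax":0,"ay":0,"az":0,"fingers":0}
    - {"x":0,"y":0,"z":0,"ax":0,"ay":0,"az":0,"fingers":0}
    - {"x":0,"y":0,"z":0,"ax":0,"ay":0,"az":0,"fingers":0}

```text
t: 15.05
eef_pos: [0.4372, 0.1349, 0.1576]
tool_rot: [-0.0, 0.8, 0.599, -0.002]
contact_force: [-6.4, -1.0, 1.7]
gripper_width: 0.116
grasp_force: 68.4
```

```bash
python3 -c "
from h import *
lid(.01)"
```

```text
t 15.05 F chest [-5.9 -2.8  1.7] M [-0.39  0.62  0.04] grip 68.4 P [-79.7   1.  157.6] a 0.005 z-bar -17.4
[[-0.5, -2.0], [-0.5, -2.0], [-0.5, -2.0], [-0.5, -2.0], [-0.5, -2.0], [-0.4, -2.0], [-0.4, -2.0], [-0.4, -2.0]]
```

Emit:
jog_arm:
  rows:
    - {"x":-0.2,"y":-0.2,"z":0.5,"ax":0,"ay":0,"az":0,"fingers":0}
    - {"x":0,"y":-0.2,"z":0.5,"ax":0,"ay":0,"az":0,"fingers":0}
    - {"x":0,"y":-0.2,"z":0.5,"ax":0,"ay":0,"az":0,"fingers":0}
    - {"x":0,"y":-0.2,"z":0.3,"ax":0,"ay":0,"az":0,"fingers":0}
    - {"x":0,"y":0,"z":0.3,"ax":0,"ay":0,"az":0,"fingers":0}
    - {"x":0,"y":0,"z":0,"ax":0,"ay":0,"az":0,"fingers":0}
    - {"x":0,"y":0,"z":0,"ax":0,"ay":0,"az":0,"fingers":0}
    - {"x":0,"y":0,"z":0,"ax":0,"ay":0,"az":0,"fingers":0}

```text
t: 15.85
eef_pos: [0.437, 0.135, 0.1563]
tool_rot: [-0.0, 0.801, 0.599, -0.002]
contact_force: [-7.3, -3.0, 9.1]
gripper_width: 0.119
grasp_force: 70.3
```

```bash
python3 -c "
from h import *
lid(.01)"
```

```text
t 15.85 F chest [-6.2 -5.   9.1] M [-0.54  1.32  0.1 ] grip 70.3 P [-80.    1.1 156.3] a -0.0 z-bar -17.6
[[-0.5, -2.0], [-0.5, -2.0], [-0.5, -2.0], [-0.5, -2.0], [-0.4, -2.0], [-0.4, -2.0], [-0.4, -2.0], [-0.4, -2.0]]
```

Emit:
jog_arm:
  rows:
    - {"x":-0.2,"y":-0.2,"z":0.3,"ax":0,"ay":0,"az":0,"fingers":0}
    - {"x":-0.2,"y":-0.2,"z":0.3,"ax":0,"ay":0,"az":0,"fingers":0}
    - {"x":0,"y":0,"z":0.3,"ax":0,"ay":0,"az":0,"fingers":0}
    - {"x":0,"y":0,"z":0.2,"ax":0,"ay":0,"az":0,"fingers":0}
    - {"x":0,"y":0,"z":0,"ax":0,"ay":0,"az":0,"fingers":0}
    - {"x":0,"y":0,"z":0,"ax":0,"ay":0,"az":0,"fingers":0}
    - {"x":0,"y":0,"z":0,"ax":0,"ay":0,"az":0,"fingers":0}
    - {"x":0,"y":0,"z":0,"ax":0,"ay":0,"az":0,"fingers":0}

```text
t: 16.65
eef_pos: [0.4369, 0.135, 0.156]
tool_rot: [0.0, 0.801, 0.599, -0.002]
contact_force: [-8.9, -3.3, 17.2]
gripper_width: 0.116
grasp_force: 71.1
```

Emit:
jog_arm:
  rows:
    - {"x":0,"y":-0.2,"z":0.2,"ax":0,"ay":0,"az":0,"fingers":0}
    - {"x":0,"y":0,"z":0.2,"ax":0,"ay":0,"az":0,"fingers":0}
    - {"x":0,"y":0,"z":0.2,"ax":0,"ay":0,"az":0,"fingers":0}
    - {"x":0,"y":0,"z":0,"ax":0,"ay":0,"az":0,"fingers":0}
    - {"x":0,"y":0,"z":0,"ax":0,"ay":0,"az":0,"fingers":0}
    - {"x":0,"y":0,"z":0,"ax":0,"ay":0,"az":0,"fingers":0}
    - {"x":0,"y":0,"z":0,"ax":0,"ay":0,"az":0,"fingers":0}
    - {"x":0,"y":0,"z":0,"ax":0,"ay":0,"az":0,"fingers":0}

```text
t: 17.45
eef_pos: [0.4369, 0.135, 0.1558]
tool_rot: [0.001, 0.801, 0.599, -0.001]
contact_force: [-10.2, -4.0, 21.7]
gripper_width: 0.115
grasp_force: 71.6
```

Emit:
jog_arm:
  rows:
    - {"x":0,"y":-0.2,"z":0.2,"ax":0,"ay":0,"az":0,"fingers":0}
    - {"x":0,"y":-0.2,"z":0.2,"ax":0,"ay":0,"az":0,"fingers":0}
    - {"x":0,"y":0,"z":0.2,"ax":0,"ay":0,"az":0,"fingers":0}
    - {"x":0,"y":0,"z":0,"ax":0,"ay":0,"az":0,"fingers":0}
    - {"x":0,"y":0,"z":0,"ax":0,"ay":0,"az":0,"fingers":0}
    - {"x":0,"y":0,"z":0,"ax":0,"ay":0,"az":0,"fingers":0}
    - {"x":0,"y":0,"z":0,"ax":0,"ay":0,"az":0,"fingers":0}
    - {"x":0,"y":0,"z":0,"ax":0,"ay":0,"az":0,"fingers":0}

```text
t: 18.25
eef_pos: [0.4368, 0.1351, 0.1555]
tool_rot: [0.001, 0.801, 0.599, -0.001]
contact_force: [-9.4, -5.5, 23.9]
gripper_width: 0.111
grasp_force: 71.8
```

```bash
python3 - <<'E'
from h import *
lid(.01,1)
# side view: wood-mask top/bottom of the lid front edge along the front; print brightness profile across the front at y=-120,+120
S=cam("side");np.save("pics/side_pressed.npy",S[0])
for y in(110,-110):
    for nm,P in dict(rimfront=(-120,y,120),top_shut=(-125,y,132),top_rest=(-125,y,139)).items(): print(y,nm,np.round(proj(S,c2w(P)),1))
    u,v=proj(S,c2w((-125,y,125)));u=int(round(u));v=int(round(v))
    print([(k,S[0][k,u].tolist()) for k in range(v-9,v+12)])
E
```

```text
t 18.25 F chest [-7.4 -7.9 23.9] M [-1.06  1.98  0.03] grip 71.8 P [-80.2   1.1 155.5] a -0.003 z-bar -17.9
[[-0.5, -2.0]]
110 rimfront [292.2 373.1]
110 top_shut [293.3 372.3]
110 top_rest [293.1 370.7]
[(365, [181, 119, 69]), (366, [180, 119, 68]), (367, [179, 118, 68]), (368, [178, 117, 67]), (369, [175, 116, 67]), (370, [167, 110, 64]), (371, [149, 99, 57]), (372, [125, 82, 47]), (373, [107, 70, 39]), (374, [97, 64, 36]), (375, [93, 60, 35]), (376, [90, 59, 35]), (377, [91, 60, 35]), (378, [92, 60, 34]), (379, [93, 61, 36]), (380, [93, 61, 34]), (381, [93, 62, 37]), (382, [93, 62, 36]), (383, [93, 61, 36]), (384, [93, 62, 36]), (385, [96, 63, 37])]
-110 rimfront [385.2 317. ]
-110 top_shut [387.3 315.6]
-110 top_rest [387.6 313.8]
[(308, [171, 113, 66]), (309, [172, 113, 66]), (310, [172, 113, 65]), (311, [171, 113, 65]), (312, [168, 112, 64]), (313, [164, 109, 63]), (314, [151, 100, 58]), (315, [129, 85, 48]), (316, [109, 71, 40]), (317, [100, 66, 39]), (318, [94, 62, 36]), (319, [96, 64, 37]), (320, [102, 68, 39]), (321, [104, 68, 39]), (322, [102, 67, 39]), (323, [99, 65, 38]), (324, [96, 63, 35]), (325, [94, 62, 37]), (326, [91, 60, 35]), (327, [93, 62, 36]), (328, [95, 63, 37])]
```

Emit:
jog_arm:
  rows:
    - {"x":-0.3,"y":-0.2,"z":0.2,"ax":0,"ay":0,"az":0,"fingers":0}
    - {"x":-0.3,"y":-0.2,"z":0.2,"ax":0,"ay":0,"az":0,"fingers":0}
    - {"x":0,"y":0,"z":0.2,"ax":0,"ay":0,"az":0,"fingers":0}
    - {"x":0,"y":0,"z":0.2,"ax":0,"ay":0,"az":0,"fingers":0}
    - {"x":0,"y":0,"z":0,"ax":0,"ay":0,"az":0,"fingers":0}
    - {"x":0,"y":0,"z":0,"ax":0,"ay":0,"az":0,"fingers":0}
    - {"x":0,"y":0,"z":0,"ax":0,"ay":0,"az":0,"fingers":0}
    - {"x":0,"y":0,"z":0,"ax":0,"ay":0,"az":0,"fingers":0}

```text
t: 19.1
eef_pos: [0.4365, 0.1351, 0.1544]
tool_rot: [0.0, 0.801, 0.599, -0.001]
contact_force: [-7.0, -3.6, 17.0]
gripper_width: 0.118
grasp_force: 71.1
```

Emit:
jog_arm:
  rows:
    - {"x":0,"y":-0.1,"z":0.3,"ax":0,"ay":0,"az":0,"fingers":0}
    - {"x":0,"y":-0.1,"z":0.3,"ax":0,"ay":0,"az":0,"fingers":0}
    - {"x":0,"y":0,"z":0.2,"ax":0,"ay":0,"az":0,"fingers":0}
    - {"x":0,"y":0,"z":0,"ax":0,"ay":0,"az":0,"fingers":0}
    - {"x":0,"y":0,"z":0,"ax":0,"ay":0,"az":0,"fingers":0}
    - {"x":0,"y":0,"z":0,"ax":0,"ay":0,"az":0,"fingers":0}
    - {"x":0,"y":0,"z":0,"ax":0,"ay":0,"az":0,"fingers":0}
    - {"x":0,"y":0,"z":0,"ax":0,"ay":0,"az":0,"fingers":0}

```text
t: 19.9
eef_pos: [0.4357, 0.1354, 0.1518]
tool_rot: [-0.001, 0.8, 0.599, -0.001]
contact_force: [2.0, 0.7, -6.1]
gripper_width: 0.117
grasp_force: 68.7
```

```bash
python3 - <<'E'
from h import *
lid(.01,1)
S=cam("side");A=np.load("pics/side_pressed.npy")
def edge(I,u,v0):
    g=I[v0-8:v0+8,u-2:u+3].astype(float).sum(2).mean(1); t=(g[:4].mean()+g[-4:].mean())/2
    i=np.where(g<t)[0][0]; return v0-8+i-1+(g[i-1]-t)/(g[i-1]-g[i])
for y in(130,110,90,-90,-110,-130):
    u,v=np.round(proj(S,c2w((-125,y,134)))).astype(int); print(y,round(edge(A,u,v),2),round(edge(S[0],u,v),2))
E
```

```text
t 19.9 F chest [ 1.7  1.3 -6.1] M [ 0.27 -0.4   0.08] grip 68.7 P [-81.3   1.1 151.8] a -0.026 z-bar -17.0
[[-0.5, -2.0]]
130 377.09 378.46
110 371.54 372.95
90 365.88 367.36
-90 319.23 320.48
-110 314.53 315.72
-130 309.72 310.97
```

The force fell and the lid edge dropped about 5 mm, so the catch snapped in and now draws the lid down. I'll press a little more to seat it, then let go.

Emit:
jog_arm:
  rows:
    - {"x":0,"y":0,"z":0.4,"ax":0,"ay":0,"az":0,"fingers":0}
    - {"x":0,"y":0,"z":0.4,"ax":0,"ay":0,"az":0,"fingers":0}
    - {"x":0,"y":0,"z":0.4,"ax":0,"ay":0,"az":0,"fingers":0}
    - {"x":0,"y":0,"z":0.4,"ax":0,"ay":0,"az":0,"fingers":0}
    - {"x":0,"y":0,"z":0,"ax":0,"ay":0,"az":0,"fingers":0}
    - {"x":0,"y":0,"z":0,"ax":0,"ay":0,"az":0,"fingers":0}
    - {"x":0,"y":0,"z":0,"ax":0,"ay":0,"az":0,"fingers":0}
    - {"x":0,"y":0,"z":0,"ax":0,"ay":0,"az":0,"fingers":0}

```text
t: 20.75
eef_pos: [0.4358, 0.1354, 0.1516]
tool_rot: [0.0, 0.8, 0.599, -0.001]
contact_force: [-4.6, -2.3, 11.9]
gripper_width: 0.114
grasp_force: 70.4
```

Seated: 12 N with almost no movement. Now open and withdraw straight up.

Emit:
jog_arm:
  rows:
    - {"x":0,"y":0,"z":-0.8,"ax":0,"ay":0,"az":0,"fingers":14}
    - {"x":0,"y":0,"z":0,"ax":0,"ay":0,"az":0,"fingers":18}
    - {"x":0,"y":0,"z":0,"ax":0,"ay":0,"az":0,"fingers":26}
    - {"x":0,"y":0,"z":0,"ax":0,"ay":0,"az":0,"fingers":34}
    - {"x":0,"y":0,"z":0,"ax":0,"ay":0,"az":0,"fingers":40}
    - {"x":0,"y":0,"z":0,"ax":0,"ay":0,"az":0,"fingers":40}
    - {"x":0,"y":0,"z":0,"ax":0,"ay":0,"az":0,"fingers":40}
    - {"x":0,"y":0,"z":0,"ax":0,"ay":0,"az":0,"fingers":40}

```text
t: 21.55
eef_pos: [0.4354, 0.1353, 0.1511]
tool_rot: [-0.001, 0.8, 0.6, -0.001]
contact_force: [-0.8, 0.1, 0.1]
gripper_width: 0.467
grasp_force: 0.0
```

Emit:
jog_arm:
  rows:
    - {"x":0,"y":0,"z":-6,"ax":0,"ay":0,"az":0,"fingers":40}
    - {"x":0,"y":0,"z":-12,"ax":0,"ay":0,"az":0,"fingers":40}
    - {"x":0,"y":0,"z":-18,"ax":0,"ay":0,"az":0,"fingers":40}
    - {"x":0,"y":0,"z":-20,"ax":0,"ay":0,"az":0,"fingers":40}
    - {"x":0,"y":0,"z":-20,"ax":0,"ay":0,"az":0,"fingers":40}
    - {"x":0,"y":0,"z":-20,"ax":0,"ay":0,"az":0,"fingers":40}
    - {"x":0,"y":0,"z":-15,"ax":0,"ay":0,"az":0,"fingers":40}
    - {"x":0,"y":0,"z":0,"ax":0,"ay":0,"az":0,"fingers":40}

```text
t: 22.35
eef_pos: [0.437, 0.1362, 0.265]
tool_rot: [0.001, 0.8, 0.6, 0.001]
contact_force: [1.1, 0.0, 0.5]
gripper_width: 0.469
grasp_force: 0.0
```

```bash
python3 - <<'E'
from h import *
o=bot.get_obs();print(o["contact_force"],o["eef_pos"])
S=cam("side");A=np.load("pics/side_pressed.npy")
def edge(I,u,v0):
    g=I[v0-8:v0+8,u-2:u+3].astype(float).sum(2).mean(1); t=(g[:4].mean()+g[-4:].mean())/2
    i=np.where(g<t)[0][0]; return v0-8+i-1+(g[i-1]-t)/(g[i-1]-g[i])
for y in(130,110,90,-90,-110,-130):
    u,v=np.round(proj(S,c2w((-125,y,134)))).astype(int); print(y,round(edge(A,u,v),2),round(edge(S[0],u,v),2))
E
```

```text
[1.10311058 0.02492531 0.51172858] [0.43700732 0.13619686 0.26498152]
130 377.09 378.45
110 371.54 372.97
90 365.88 367.35
-90 319.23 320.51
-110 314.53 315.81
-130 309.72 301.51
```

The lid stays at the caught height after release, and the gripper is clear, touching nothing. Handing in.

```bash
python3 -c "
from station import bot
print(bot.hand_in())"
```

```text
the job is handed in; nothing more can be done
None
```

The job is handed in at about 22 s of the 70 s allowed: I unlocked the stay by its knob, lowered the lid by its handle and pressed it until the catch snapped in. I then let go and it stayed shut; the hand-in gave no verdict.

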